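Hold a test card's probe tip on the marked heater contact

TASK

Slide the test card with the yellow grip straight up out of the slotted rack, and set its brass tip on the middle of the yellow-ringed sprung contact of the white terminal block. Hold the card upright, in line with the dark line that crosses the block at that contact, pressing lightly so that the contact is pushed about half-way down and not to its stop; finish while still gripping the card and holding it there. Leave the blue-gripped card in its slot, do not press the black-ringed contact, and leave the tape roll, glue bottle and ceramic block where they are.

Things in the scene. Friction and masses are not known exactly. Their poses are not given: they have to be found in the camera images.
- probe_card: the wanted test card, standing on edge: green board 4 mm thick (its x), 70 mm wide (its y), 103 mm tall over all, 0.04 to 0.085 kg. Origin at the lower end of its brass tip (6 mm diameter, below the middle of the board); z up. Above the origin: tip 0 to 20 mm, board 20 to 95, yellow grip strip 81 to 103 (10 mm thick in x, 54 long in y). Same when turned half round
- probe_card_tip (a point): lower end of the probe tip of the yellow-gripped card (the card's origin)
- probe_card_grip (a point): middle of the yellow grip strip, 92 mm above the tip's end; axes as the card's
- spare_card: a second card, same shape and size but with a blue grip strip; stays in its slot. Origin at its tip's end
- card_rack: grey rack, fixed, 124 x 96 x 68 mm; origin under its centre, z up. Upright slots at x = -35 and +35 mm, a card in each (either way about), card width along rack y. Slots 5.6 mm wide hold only the outer 4 mm of the board's side edges, above ledges at 28 mm; open in the middle. Seated card: origin 8 mm, middle of grip 100 mm above the worktop; free once raised 40 mm
- terminal_block: white block on an aluminium plate, fixed, 78 x 146 mm; origin under its centre, z up. White top at 36 mm. Two brass contacts, 18 mm discs, at y = +32 mm (yellow ring, the marked one) and y = -32 mm (black ring); rings 30 mm outside diameter, tops at 40 mm. The dark line runs along the block's x through the marked contact
- marked_contact_top (a point): centre of the top face of the yellow-ringed contact, moves with it; 52 mm above the worktop when free; axes as the block's
- marked_contact (a joint): how far the yellow-ringed contact is pressed down, m: 0 free, 0.012 at its stop (flush with its ring). Spring: begins to move at about 0.6 N, then 250 N/m, so half-way takes about 2 N
- plain_contact (a joint): the same for the black-ringed contact, to be left alone
- tape: yellow tape roll, 66 mm diameter, 18 mm high, loose; origin under its centre
- glue: small white glue bottle with orange cap, 21 mm diameter, 38 mm high, loose; origin under its centre
- ceramic: cream ceramic block, 24 x 42 x 24 mm, loose; origin under its centre

How it is judged:
By the outcome, as a careful person would: the job done as asked, in the order asked, and still so for the second after the job is handed in, while the arm keeps its last pose, push and grip.
It also fails if it takes over 35 s, if anything falls off the work surface, if the arm or the gripper's body presses on something with over 40 N, if the wrist force passes 120 N, or if a joint passes its speed limit or range.

ROBOT

A 7-joint arm with a two-finger parallel gripper is mounted at the origin on a cart in front of the work surface, level with it; the furniture and walls round the work are solid. World frame = base frame: x ahead of the robot, y to its left, z up, the work surface at z = 0. Lengths are in m, angles in rad, forces in N, time in s.
With the tool pointing down it reaches from about 0.425 to 0.925 m from the base axis. Payload 6.8 kg.
Tool frame: the origin (TCP) lies midway between the tips of the shut fingers; the grasp point (between the pads) lies 19 mm behind it; z points along the fingers, y is the line along which they close (so a half turn about z gives the same grasp; the last joint's range is limited). The gripper opens to 85 mm and grips with 20 to 120 N. Pads are 22 mm wide; open, the fingers measure 114 mm over their backs; the gripper's body (76 mm by 85 mm) begins 54 mm behind the grasp point. The pads swing forward as they close: fully open they stand 13 mm farther back than shut.
Start: joints at [-1.293, 0.477, 0.022, 1.555, -0.011, 1.109, -0.083], TCP at [0.254, 0.625, 0.231] pointing down, gripper open.
Joint ranges: [-2.96, 2.96], [-0.34, 2.1], [-1.41, 1.46], [0.24, 2.44], [-1.37, 4.51], [0.17, 1.92], [-2.96, 2.96]. Speed limits (rad/s): [2.39, 2.39, 3.14, 3.14, 3.14, 3.14, 3.14].

INTERFACE

Orientations are given as a unit quaternion [w, x, y, z].
In Python, from station import bot gives the robot as it stands.
- The arm moves only by the tool jog_arm, never from a script. Its argument "rows" is a list of rows, each an object of numbers: "fingers": the finger opening in mm, from 0 to 85.4; "x", "y", "z": the shift along the tool's x, y, z in mm; "ax", "ay", "az": the turn, a rotation vector about the tool's x, y, z in degrees. A call has exactly 8 rows; each row shifts and turns the commanded pose from where the row before left it, along the tool's axes as they then stand; what a row does not reach is not made up. A row lasts 1/10 s, in which the tool goes at most 50 mm and 8.59 degrees, less where a joint would pass 70% of its speed; a pose out of reach is approached as far as the arm can. A call with a gripper value outside its range is refused whole. The fingers move at their own pace and stop on an object; "force" is the grip in N (left out, the last holds). Time passes only in rows, so rows that do not move let the fingers close, or fill a call up. It gives the time, the measured TCP pose, the force, the opening and the grip force at its end, in the units of the state.
- bot.get_obs(): the state, without advancing time (a new reading comes with each control period).
- bot.read_camera(name): name is "scene" or "side" or "wrist"; returns a dict with "pixels" (400x640x3 uint8, red, green, blue), "vertical_fov" (degrees; the focal length in pixels is half the picture's height over the tangent of half this angle, whatever the lens; pixels are square), "cx", "cy" (the principal point, pixels), "dist_coeffs" ([k1, k2, p1, p2, k3] as OpenCV has them; the pictures are not rectified), "world_from_camera" (4x4, takes a point from camera to world coordinates). Camera axes: x right, y down, z forward; pixel columns grow to the right and rows downward; lengths in m; the calibration is good to about 2 mm. A picture is of the moment at which its call begins. There is no depth.
- bot.hand_in(): hands the job in; it is judged then, once.
The state is a dict: "t": time; "q": joint angles; "joint_vel": joint speeds; "joint_torque": joint torques, N m; "eef_pos": TCP position; "tool_rot": TCP orientation; "contact_force": force on the tool from outside, world axes, zero at the start; "torque": the same for the moment, N m; "gripper_width": opening from 0.0 (shut) to 1.0 (fully open); "grasp_force": force on a finger pad.
Only numpy, scipy, OpenCV 4.12 (cv2) and the standard library are available. Lean on these libraries where they do the work, as an engineer would, in place of code of your own. Each camera call takes 0.05 s, during which the arm holds its last target. There are 200 camera calls.

## Working session

There is one attempt and no reset: what is moved stays moved. The work goes in short steps, Python scripts to look and compute and a tool call to move; the robot and the scene stay as the last step left them, time stands still between calls to the robot, and variables do not carry over. Pictures are saved under pics/ and viewed, at most 13 in all, crops included, and the job is handed in when it is done.

Besides the shell and the picture viewer there is one more tool, called as name(argument=value, ...), one argument or row to a line, values as JSON. jog_arm: Moves the arm, as the interface text tells. Its arguments: {"type":"object","properties":{"rows":{"type":"array","items":{"type":"object","properties":{"fingers":{"type":"number"},"x":{"type":"number"},"y":{"type":"number"},"z":{"type":"number"},"ax":{"type":"number"},"ay":{"type":"number"},"az":{"type":"number"}}}},"force":{"type":"number"}},"required":["rows"]}

```bash
mkdir -p pics; python3 - <<'E'
from station import bot
import cv2,numpy as np
o=bot.get_obs();print({k:np.round(v,3).tolist() for k,v in o.items()})
for n in["scene","side","wrist"]:
    r=bot.read_camera(n);cv2.imwrite(f"pics/{n}0.png",r["pixels"][:,:,::-1])
    print(n,r["vertical_fov"],r["cx"],r["cy"],r["dist_coeffs"],np.round(r["world_from_camera"],3).tolist())
E
```

```text
{'t': 0.0, 'q': [-1.293, 0.478, 0.022, 1.556, -0.011, 1.109, -0.083], 'joint_vel': [-0.0, 0.0, 0.0, 0.001, -0.001, 0.001, 0.001], 'joint_torque': [-0.001, -59.643, 1.608, -28.121, 0.012, 0.009, 0.0], 'eef_pos': [0.254, 0.625, 0.23], 'tool_rot': [-0.0, 0.192, 0.981, -0.001], 'contact_force': [-0.207, 0.428, 0.5], 'torque': [-0.024, 0.023, 0.009], 'grasp_force': 0.0, 'gripper_width': 1.001}
scene 54.029560264965504 315.8160403518838 193.0647563795493 [-0.04081465  0.          0.          0.          0.        ] [[0.709, -0.536, 0.458, 0.166], [-0.705, -0.555, 0.442, -0.456], [0.017, -0.636, -0.772, 0.747], [0.0, 0.0, 0.0, 1.0]]
side 44.71294569333252 314.9653101355455 200.86271829667035 [-0.14405658  0.          0.          0.          0.        ] [[-0.999, 0.006, 0.037, 0.514], [-0.031, 0.442, -0.897, 0.906], [-0.022, -0.897, -0.441, 0.557], [0.0, 0.0, 0.0, 1.0]]
wrist 69.71911731215013 325.6107012742246 198.78848714645312 [-0.0080497  0.         0.         0.         0.       ] [[0.376, 0.894, 0.243, 0.192], [0.926, -0.363, -0.1, 0.65], [-0.001, 0.263, -0.965, 0.374], [0.0, 0.0, 0.0, 1.0]]
```

View pics/scene0.png

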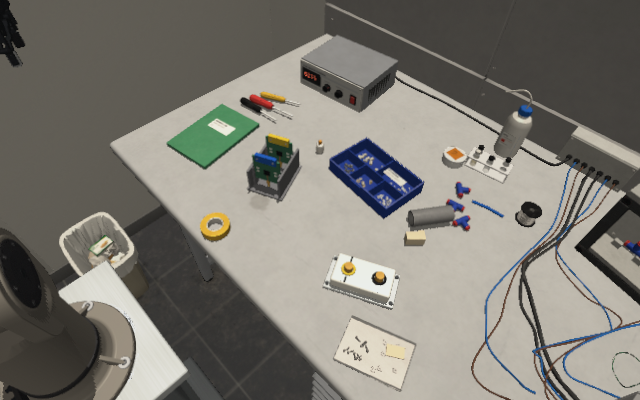

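View pics/side0.png

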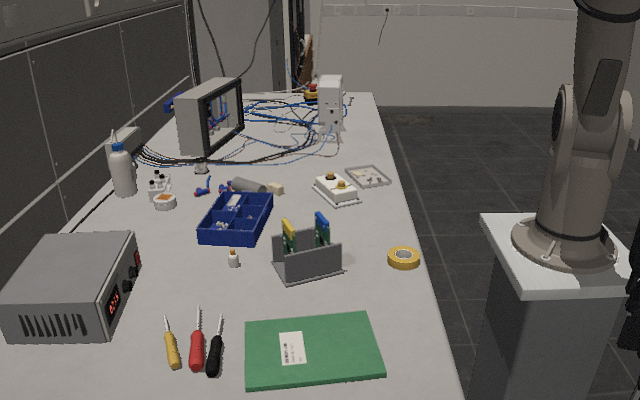

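The scene view shows the yellow card at (280,142), blue card at (265,160), and the block at (362,280) with the contacts at about (348,268) and (380,278). The side view shows the same cards at (289,230) and (322,220), and the block at (337,188). Next I'll zoom in on these.

```bash
cat >h.py <<'E'
import cv2,numpy as np
from station import bot
def cam(n):
    r=bot.read_camera(n);f=200/np.tan(np.radians(r["vertical_fov"]/2))
    r["K"]=np.array([[f,0,r["cx"]],[0,f,r["cy"]],[0,0,1]]);r["T"]=np.array(r["world_from_camera"]);r["D"]=np.array(r["dist_coeffs"])
    r["bgr"]=r["pixels"][:,:,::-1].copy();return r
def ray(r,p):
    p=np.array(p,float).reshape(-1,1,2);u=cv2.undistortPoints(p,r["K"],r["D"]).reshape(-1,2)
    return r["T"][:3,3],np.c_[u,np.ones(len(u))]@r["T"][:3,:3].T
def onz(r,p,z):
    o,d=ray(r,p);return o+d*((z-o[2])/d[:,2])[:,None]
def proj(r,P):
    Ti=np.linalg.inv(r["T"]);return cv2.projectPoints(np.array(P,float).reshape(-1,3),cv2.Rodrigues(Ti[:3,:3])[0],Ti[:3,3],r["K"],r["D"])[0].reshape(-1,2)
def blobs(r,lo,hi,box=None,amin=8):
    h=cv2.cvtColor(r["bgr"],cv2.COLOR_BGR2HSV);m=cv2.inRange(h,lo,hi)
    if box: k=np.zeros_like(m);x0,y0,x1,y1=box;k[y0:y1,x0:x1]=255;m&=k
    n,l,s,c=cv2.connectedComponentsWithStats(m)
    return [(s[i].tolist(),np.round(c[i],1).tolist(),l==i) for i in range(1,n) if s[i,4]>=amin]
E
python3 - <<'E'
from h import *
s=cam("scene");d=cam("side")
z=lambda r,x,y,w,h,k:cv2.resize(r["bgr"][y:y+h,x:x+w],None,fx=k,fy=k,interpolation=cv2.INTER_CUBIC)
a=np.vstack([z(s,240,120,80,60,5),z(s,320,245,80,60,5)]);b=np.vstack([z(d,270,205,80,60,5),z(d,305,165,80,60,5)])
cv2.imwrite("pics/m1.png",np.hstack([a,b]))
for r,bx in((s,(240,120,400,310)),(d,(260,165,360,270))):
    for nm,lo,hi in(("yel",(18,120,90),(35,255,255)),("blu",(100,140,80),(125,255,255))):
        for q in blobs(r,lo,hi,bx,5):print(nm,q[:2],onz(r,q[1],.1 if q[1][1]<170 or r is d and q[1][1]>200 else .04).round(3))
E
```

```text
yel ([268, 134, 21, 13, 163], [278.0, 139.7]) [[0.602 0.096 0.1  ]]
yel ([267, 181, 3, 5, 7], [267.9, 183.1]) [[0.525 0.05  0.04 ]]
yel ([342, 262, 14, 13, 136], [348.1, 268.4]) [[ 0.493 -0.236  0.04 ]]
yel ([376, 272, 9, 10, 70], [379.6, 276.2]) [[ 0.526 -0.292  0.04 ]]
blu ([360, 139, 6, 4, 6], [362.5, 140.5]) [[ 0.747 -0.047  0.1  ]]
blu ([374, 144, 8, 7, 9], [377.4, 146.9]) [[ 0.756 -0.086  0.1  ]]
blu ([338, 147, 62, 46, 605], [370.2, 169.5]) [[ 0.687 -0.122  0.1  ]]
blu ([255, 153, 22, 13, 158], [265.5, 158.5]) [[0.539 0.068 0.1  ]]
blu ([330, 158, 3, 5, 5], [331.2, 160.0]) [[ 0.645 -0.04   0.1  ]]
blu ([337, 166, 5, 5, 5], [339.0, 168.0]) [[ 0.64 -0.07  0.1 ]]
blu ([348, 168, 4, 2, 5], [349.6, 168.2]) [[ 0.656 -0.087  0.1  ]]
blu ([345, 173, 23, 21, 49], [355.7, 183.0]) [[ 0.676 -0.095  0.04 ]]
blu ([373, 189, 24, 14, 91], [383.8, 195.2]) [[ 0.695 -0.166  0.04 ]]
blu ([369, 195, 6, 5, 6], [371.5, 196.7]) [[ 0.671 -0.149  0.04 ]]
blu ([376, 201, 11, 9, 12], [380.8, 204.9]) [[ 0.668 -0.179  0.04 ]]
yel ([328, 173, 5, 5, 24], [330.0, 174.9]) [[ 0.522 -0.302  0.04 ]]
yel ([336, 181, 11, 8, 50], [340.8, 185.1]) [[ 0.494 -0.235  0.04 ]]
yel ([282, 218, 13, 22, 142], [287.7, 228.0]) [[0.601 0.095 0.1  ]]
blu ([260, 193, 11, 21, 118], [263.3, 199.7]) [[ 0.684 -0.153  0.04 ]]
blu ([263, 207, 5, 9, 15], [264.5, 210.7]) [[0.655 0.022 0.1  ]]
blu ([316, 212, 13, 20, 133], [321.6, 220.8]) [[0.537 0.066 0.1  ]]
```

View pics/m1.png

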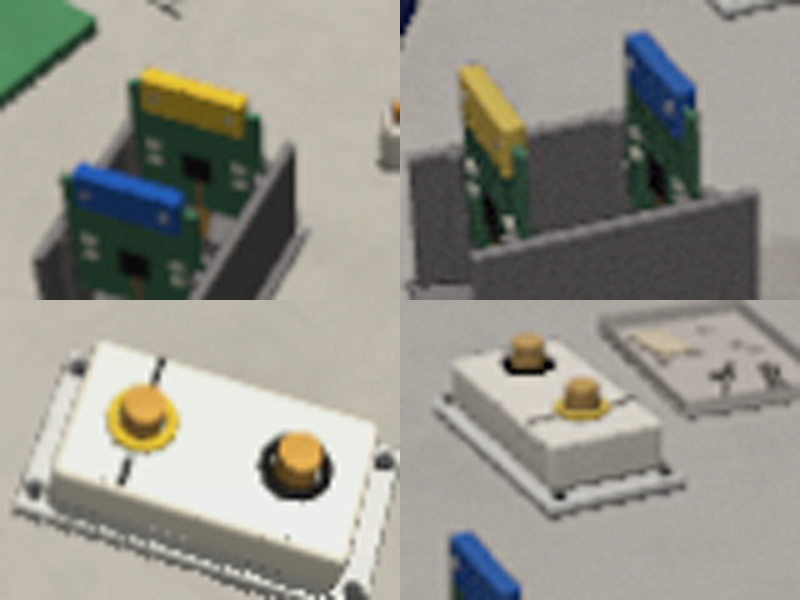

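View pics/wrist0.png

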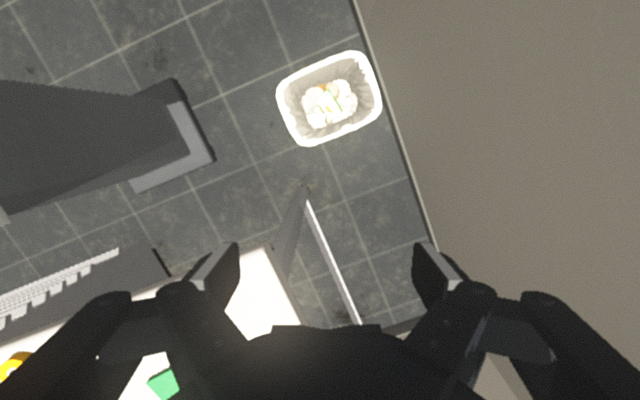

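The crops show both cards standing across the rack, with the yellow one on the far +x side. The yellow ring is at scene (348,268) with the dark line through it. The wrist view shows only the floor. I'll move above the rack next: shift about x −521, y −359 mm, then turn az by about +44°.

jog_arm(
  rows=[
    {"x": -20,"y": -14,"fingers": 45},
    {"x": -34,"y": -23.5,"fingers": 45},
    {"x": -34,"y": -23.5,"fingers": 45},
    {"x": -34,"y": -23.5,"fingers": 45},
    {"x": -34,"y": -23.5,"fingers": 45},
    {"x": -34,"y": -23.5,"fingers": 45},
    {"x": -34,"y": -23.5,"fingers": 45},
    {"x": -34,"y": -23.5,"fingers": 45},
  ],
  force=40,
)

```text
invalid input
```

jog_arm(
  rows=[
    {"x": -34,"y": -23.5},
    {"x": -34,"y": -23.5},
    {"x": -34,"y": -23.5},
    {"x": -34,"y": -23.5},
    {"x": -34,"y": -23.5},
    {"x": -34,"y": -23.5},
    {"x": -34,"y": -23.5},
    {"x": -25,"y": -16},
  ],
)

```text
invalid input
```

jog_arm(
  rows=[
    {"az": 5},
    {"az": 8},
    {"az": 8},
    {"az": 8},
    {"az": 8},
    {"az": 6.7},
    {},
    {},
  ],
)

```text
invalid input
```

```bash
python3 - <<'E'
from h import *
o=bot.get_obs();print({k:np.round(o[k],4).tolist() for k in("t","eef_pos","tool_rot","q","gripper_width")})
w=cam("wrist");cv2.imwrite("pics/w1.png",w["bgr"]);print(proj(w,[o["eef_pos"],[.6015,.0955,.1]]).round(0))
for q in blobs(w,(18,120,90),(35,255,255),None,100):
    c=cv2.findContours(q[2].astype(np.uint8),0,2)[0][0];R=cv2.minAreaRect(c);print(q[:2],R,onz(w,cv2.boxPoints(R),.111).round(4).tolist(),onz(w,[R[0]],.111).round(4))
E
```

```text
{'t': 0.25, 'eef_pos': [0.2539, 0.6251, 0.2308], 'tool_rot': [-0.0, 0.1917, 0.9814, -0.0004], 'q': [-1.2931, 0.4774, 0.0224, 1.5559, -0.0115, 1.1093, -0.0831], 'gripper_width': 0.9984}
[[326. 249.]
 [ 84. 533.]]
([0, 352, 31, 31, 353], [12.6, 363.5]) ((12.242279052734375, 363.473876953125), (13.110258102416992, 40.25677490234375), 46.97493362426758) [[0.3061, 0.1881, 0.111], [0.2874, 0.2454, 0.111], [0.3019, 0.2465, 0.111], [0.3213, 0.1887, 0.111]] [[0.3039 0.2177 0.111 ]]
```

View pics/w1.png

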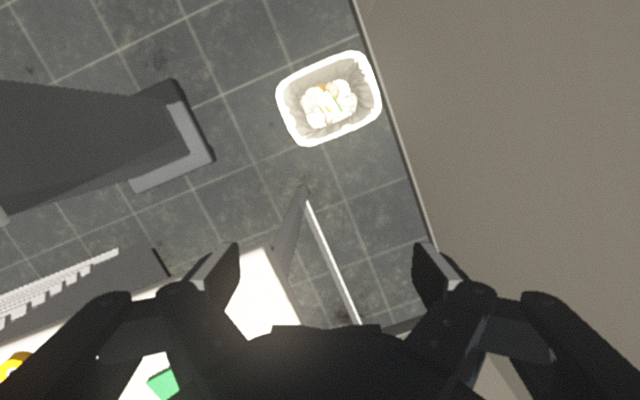

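The moves were refused and the view hasn't changed (same floor picture). I'll retry with every key given in each row.

jog_arm(
  rows=[
    {"x": -20,"y": -14,"z": 0,"ax": 0,"ay": 0,"az": 0,"fingers": 45},
    {"x": -34,"y": -23.5,"z": 0,"ax": 0,"ay": 0,"az": 0,"fingers": 45},
    {"x": -34,"y": -23.5,"z": 0,"ax": 0,"ay": 0,"az": 0,"fingers": 45},
    {"x": -34,"y": -23.5,"z": 0,"ax": 0,"ay": 0,"az": 0,"fingers": 45},
    {"x": -34,"y": -23.5,"z": 0,"ax": 0,"ay": 0,"az": 0,"fingers": 45},
    {"x": -34,"y": -23.5,"z": 0,"ax": 0,"ay": 0,"az": 0,"fingers": 45},
    {"x": -34,"y": -23.5,"z": 0,"ax": 0,"ay": 0,"az": 0,"fingers": 45},
    {"x": -34,"y": -23.5,"z": 0,"ax": 0,"ay": 0,"az": 0,"fingers": 45},
  ],
  force=40,
)

```text
t: 1.1
eef_pos: [0.4266, 0.3614, 0.2315]
tool_rot: [0.0, 0.192, 0.981, 0.0]
contact_force: [0.2, 0.6, 0.6]
gripper_width: 0.527
grasp_force: 0.0
```

jog_arm(
  rows=[
    {"x": -34,"y": -23.5,"z": 0,"ax": 0,"ay": 0,"az": 0,"fingers": 45},
    {"x": -34,"y": -23.5,"z": 0,"ax": 0,"ay": 0,"az": 0,"fingers": 45},
    {"x": -34,"y": -23.5,"z": 0,"ax": 0,"ay": 0,"az": 0,"fingers": 45},
    {"x": -34,"y": -23.5,"z": 0,"ax": 0,"ay": 0,"az": 0,"fingers": 45},
    {"x": -34,"y": -23.5,"z": 0,"ax": 0,"ay": 0,"az": 0,"fingers": 45},
    {"x": -34,"y": -23.5,"z": 0,"ax": 0,"ay": 0,"az": 0,"fingers": 45},
    {"x": -34,"y": -23.5,"z": 0,"ax": 0,"ay": 0,"az": 0,"fingers": 45},
    {"x": -24,"y": -16,"z": 0,"ax": 0,"ay": 0,"az": 0,"fingers": 45},
  ],
)

```text
t: 1.9
eef_pos: [0.6019, 0.0937, 0.2315]
tool_rot: [0.0, 0.193, 0.981, -0.0]
contact_force: [0.3, -0.6, 0.6]
gripper_width: 0.527
grasp_force: 0.0
```

jog_arm(
  rows=[
    {"x": 0,"y": 0,"z": 0,"ax": 0,"ay": 0,"az": 5,"fingers": 45},
    {"x": 0,"y": 0,"z": 0,"ax": 0,"ay": 0,"az": 8,"fingers": 45},
    {"x": 0,"y": 0,"z": 0,"ax": 0,"ay": 0,"az": 8,"fingers": 45},
    {"x": 0,"y": 0,"z": 0,"ax": 0,"ay": 0,"az": 8,"fingers": 45},
    {"x": 0,"y": 0,"z": 0,"ax": 0,"ay": 0,"az": 8,"fingers": 45},
    {"x": 0,"y": 0,"z": 0,"ax": 0,"ay": 0,"az": 6.7,"fingers": 45},
    {"x": 0,"y": 0,"z": 0,"ax": 0,"ay": 0,"az": 0,"fingers": 45},
    {"x": 0,"y": 0,"z": 0,"ax": 0,"ay": 0,"az": 0,"fingers": 45},
  ],
)

```text
t: 2.7
eef_pos: [0.6006, 0.0973, 0.2313]
tool_rot: [-0.0, 0.542, 0.841, -0.0]
contact_force: [-0.2, 0.1, 0.1]
gripper_width: 0.526
grasp_force: 0.0
```

```bash
python3 - <<'E'
from h import *
o=bot.get_obs();print({k:np.round(o[k],4).tolist() for k in("t","eef_pos","tool_rot","q","gripper_width")})
w=cam("wrist");cv2.imwrite("pics/w2.png",w["bgr"]);print(proj(w,[o["eef_pos"],[.6015,.0955,.1]]).round(0))
for lo,hi in(((18,120,90),(35,255,255)),((100,140,80),(125,255,255))):
  for q in blobs(w,lo,hi,None,300):
    c=cv2.findContours(q[2].astype(np.uint8),0,2)[0][0];R=cv2.minAreaRect(c);print(q[:2],R,onz(w,cv2.boxPoints(R),.111).round(4).tolist(),onz(w,[R[0]],.111).round(4))
E
```

```text
{'t': 2.7, 'eef_pos': [0.6006, 0.0973, 0.2313], 'tool_rot': [-0.0, 0.5418, 0.8405, -0.0], 'q': [-0.5744, 0.3849, 0.4089, 1.7435, -0.1731, 1.0488, 0.3201], 'gripper_width': 0.5265}
[[327. 248.]
 [326. 193.]]
([535, 15, 27, 78, 1115], [547.5, 51.3]) ((546.7811889648438, 52.850242614746094), (16.234758377075195, 79.09346008300781), 11.768289566040039) [[0.7236, 0.2547, 0.111], [0.7013, 0.3098, 0.111], [0.7146, 0.3133, 0.111], [0.7379, 0.2582, 0.111]] [[0.719  0.2848 0.111 ]]
([111, 98, 55, 56, 1533], [137.6, 124.9]) ((138.0, 125.5), (55.0, 54.0), 90.0) [[0.394, 0.098, 0.111], [0.4372, 0.1174, 0.111], [0.4506, 0.0712, 0.111], [0.4053, 0.0508, 0.111]] [[0.4217 0.0849 0.111 ]]
([319, 165, 12, 57, 566], [324.2, 192.7]) ((324.5, 193.0), (56.0, 11.0), 90.0) [[0.5832, 0.1192, 0.111], [0.5925, 0.1233, 0.111], [0.6152, 0.0737, 0.111], [0.6055, 0.0693, 0.111]] [[0.5988 0.097  0.111 ]]
([245, 166, 11, 53, 313], [250.2, 191.4]) ((250.26898193359375, 192.07241821289062), (52.08643341064453, 7.692584991455078), 86.633544921875) [[0.5214, 0.0898, 0.111], [0.5277, 0.0932, 0.111], [0.5483, 0.0469, 0.111], [0.5416, 0.0434, 0.111]] [[0.5345 0.0689 0.111 ]]
([320, 307, 45, 22, 324], [339.9, 319.5]) ((340.67596435546875, 316.26123046875), (20.313610076904297, 44.40230941772461), 81.38435363769531) [[0.6444, -0.0226, 0.111], [0.6833, 0.004, 0.111], [0.6974, -0.0171, 0.111], [0.6577, -0.0444, 0.111]] [[ 0.6707 -0.0199  0.111 ]]
```

View pics/w2.png

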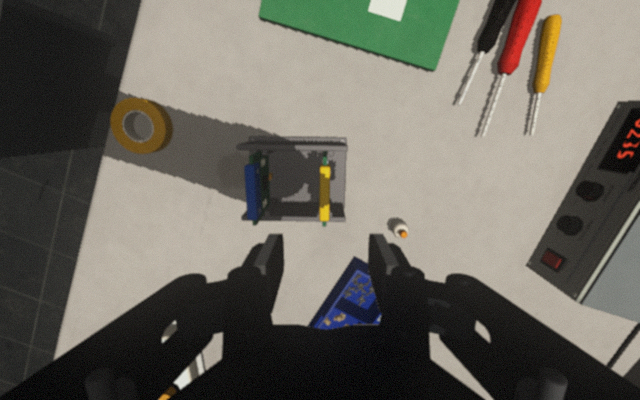

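The wrist view shows the yellow grip upright in the image at (324,193), parallel to the pads. The blue card is at (250,192). I'll come down to just above the grip and check the centring.

jog_arm(
  rows=[
    {"x": 0,"y": -1,"z": 10,"ax": 0,"ay": 0,"az": 0,"fingers": 45},
    {"x": 0,"y": 0,"z": 20,"ax": 0,"ay": 0,"az": 0,"fingers": 45},
    {"x": 0,"y": 0,"z": 25,"ax": 0,"ay": 0,"az": 0,"fingers": 45},
    {"x": 0,"y": 0,"z": 25,"ax": 0,"ay": 0,"az": 0,"fingers": 45},
    {"x": 0,"y": 0,"z": 15,"ax": 0,"ay": 0,"az": 0,"fingers": 45},
    {"x": 0,"y": 0,"z": 8,"ax": 0,"ay": 0,"az": 0,"fingers": 45},
    {"x": 0,"y": 0,"z": 0,"ax": 0,"ay": 0,"az": 0,"fingers": 45},
    {"x": 0,"y": 0,"z": 0,"ax": 0,"ay": 0,"az": 0,"fingers": 45},
  ],
)

```text
t: 3.55
eef_pos: [0.6004, 0.0967, 0.129]
tool_rot: [0.0, 0.543, 0.84, 0.0]
contact_force: [0.4, 0.4, 0.8]
gripper_width: 0.526
grasp_force: 0.0
```

```bash
python3 - <<'E'
from h import *
o=bot.get_obs();print({k:np.round(o[k],4).tolist() for k in("t","eef_pos","tool_rot","gripper_width")})
w=cam("wrist");cv2.imwrite("pics/w3.png",w["bgr"]);print(proj(w,[o["eef_pos"]]).round(1))
for q in blobs(w,(18,120,90),(35,255,255),(200,100,450,300),300):
    ys=np.where(q[2].any(1))[0][3:-3];L=[(y,)+tuple(np.where(q[2][y])[0][[0,-1]]) for y in ys];L=np.array(L)
    print(q[:2],[np.polyfit(L[:,0],L[:,i],1).round(4).tolist() for i in(1,2)])
    x0,y0,ww,hh,_=q[0];C=onz(w,[[x0+ww/2,y0],[x0+ww/2,y0+hh],[x0,y0+hh/2],[x0+ww,y0+hh/2],[x0+ww/2,y0+hh/2]],.111);print(C.round(4).tolist())
    e=np.array([.911,.413]);print("tool x,y of pts (mm)",((C[:,:2]-np.array(o["eef_pos"])[:2])@np.array([[-.413,.911],[.911,.413]])*1000).round(1).tolist())
E
```

```text
{'t': 3.55, 'eef_pos': [0.6004, 0.0967, 0.129], 'tool_rot': [0.0004, 0.5432, 0.8396, 0.0005], 'gripper_width': 0.5262}
[[327.  247.9]]
([317, 191, 17, 85, 1254], [324.1, 232.0]) [[0.0009, 316.7915], [-0.0186, 335.5048]]
[[0.5885, 0.1213, 0.111], [0.611, 0.0712, 0.111], [0.5946, 0.0952, 0.111], [0.6039, 0.0994, 0.111], [0.5993, 0.0973, 0.111]]
tool x,y of pts (mm) [[27.3, -0.7], [-27.6, -0.9], [1.1, -5.9], [1.0, 4.3], [1.0, -0.8]]
```

View pics/w3.png

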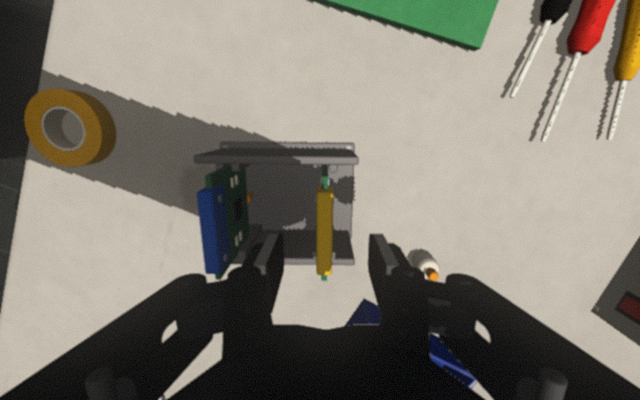

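The wrist view shows the pads at columns 283 and 370 with the grip between them at 325, about 1 mm off. The blue card is clear of the left finger. I'll descend 48 mm and close.

jog_arm(
  rows=[
    {"x": 0,"y": -1,"z": 5,"ax": 0,"ay": 0,"az": 0,"fingers": 45},
    {"x": 0,"y": 0,"z": 10,"ax": 0,"ay": 0,"az": 0,"fingers": 45},
    {"x": 0,"y": 0,"z": 12,"ax": 0,"ay": 0,"az": 0,"fingers": 45},
    {"x": 0,"y": 0,"z": 10,"ax": 0,"ay": 0,"az": 0,"fingers": 45},
    {"x": 0,"y": 0,"z": 8,"ax": 0,"ay": 0,"az": 0,"fingers": 45},
    {"x": 0,"y": 0,"z": 3,"ax": 0,"ay": 0,"az": 0,"fingers": 45},
    {"x": 0,"y": 0,"z": 0,"ax": 0,"ay": 0,"az": 0,"fingers": 20},
    {"x": 0,"y": 0,"z": 0,"ax": 0,"ay": 0,"az": 0,"fingers": 14},
  ],
)

```text
t: 4.4
eef_pos: [0.5991, 0.0962, 0.0804]
tool_rot: [0.0, 0.543, 0.84, 0.0]
contact_force: [0.0, -0.4, -0.5]
gripper_width: 0.193
grasp_force: 0.0
```

jog_arm(
  rows=[
    {"x": 0,"y": 0,"z": 0,"ax": 0,"ay": 0,"az": 0,"fingers": 14},
    {"x": 0,"y": 0,"z": 0,"ax": 0,"ay": 0,"az": 0,"fingers": 12},
    {"x": 0,"y": 0,"z": 0,"ax": 0,"ay": 0,"az": 0,"fingers": 10},
    {"x": 0,"y": 0,"z": 0,"ax": 0,"ay": 0,"az": 0,"fingers": 5},
    {"x": 0,"y": 0,"z": 0,"ax": 0,"ay": 0,"az": 0,"fingers": 0},
    {"x": 0,"y": 0,"z": 0,"ax": 0,"ay": 0,"az": 0,"fingers": 0},
    {"x": 0,"y": 0,"z": 0,"ax": 0,"ay": 0,"az": 0,"fingers": 0},
    {"x": 0,"y": 0,"z": 0,"ax": 0,"ay": 0,"az": 0,"fingers": 0},
  ],
)

```text
t: 5.2
eef_pos: [0.5993, 0.0964, 0.0807]
tool_rot: [0.0, 0.543, 0.84, 0.0]
contact_force: [-0.2, 0.9, 6.2]
gripper_width: 0.111
grasp_force: 41.6
```

jog_arm(
  rows=[
    {"x": 0,"y": 0,"z": -3,"ax": 0,"ay": 0,"az": 0,"fingers": 0},
    {"x": 0,"y": 0,"z": -4,"ax": 0,"ay": 0,"az": 0,"fingers": 0},
    {"x": 0,"y": 0,"z": -5,"ax": 0,"ay": 0,"az": 0,"fingers": 0},
    {"x": 0,"y": 0,"z": -6,"ax": 0,"ay": 0,"az": 0,"fingers": 0},
    {"x": 0,"y": 0,"z": -6,"ax": 0,"ay": 0,"az": 0,"fingers": 0},
    {"x": 0,"y": 0,"z": -6,"ax": 0,"ay": 0,"az": 0,"fingers": 0},
    {"x": 0,"y": 0,"z": -6,"ax": 0,"ay": 0,"az": 0,"fingers": 0},
    {"x": 0,"y": 0,"z": -6,"ax": 0,"ay": 0,"az": 0,"fingers": 0},
  ],
)

```text
t: 6.0
eef_pos: [0.5985, 0.0961, 0.1228]
tool_rot: [-0.0, 0.543, 0.84, -0.0]
contact_force: [0.3, -0.7, -1.9]
gripper_width: 0.115
grasp_force: 40.8
```

jog_arm(
  rows=[
    {"x": 0,"y": 0,"z": -6,"ax": 0,"ay": 0,"az": 0,"fingers": 0},
    {"x": 0,"y": 0,"z": -8,"ax": 0,"ay": 0,"az": 0,"fingers": 0},
    {"x": 0,"y": 0,"z": -12,"ax": 0,"ay": 0,"az": 0,"fingers": 0},
    {"x": 0,"y": 0,"z": -15,"ax": 0,"ay": 0,"az": 0,"fingers": 0},
    {"x": 0,"y": 0,"z": -20,"ax": 0,"ay": 0,"az": 0,"fingers": 0},
    {"x": 0,"y": 0,"z": -20,"ax": 0,"ay": 0,"az": 0,"fingers": 0},
    {"x": 0,"y": 0,"z": -15,"ax": 0,"ay": 0,"az": 0,"fingers": 0},
    {"x": 0,"y": 0,"z": -5,"ax": 0,"ay": 0,"az": 0,"fingers": 0},
  ],
)

```text
t: 6.8
eef_pos: [0.5999, 0.0963, 0.2258]
tool_rot: [0.001, 0.543, 0.84, 0.001]
contact_force: [0.4, -0.1, -0.9]
gripper_width: 0.11
grasp_force: 40.9
```

jog_arm(
  rows=[
    {"x": -12,"y": -14,"z": 0,"ax": 0,"ay": 0,"az": 0,"fingers": 0},
    {"x": -27,"y": -32,"z": 0,"ax": 0,"ay": 0,"az": 0,"fingers": 0},
    {"x": -30,"y": -36,"z": 0,"ax": 0,"ay": 0,"az": 0,"fingers": 0},
    {"x": -30,"y": -36,"z": 0,"ax": 0,"ay": 0,"az": 0,"fingers": 0},
    {"x": -30,"y": -36,"z": 0,"ax": 0,"ay": 0,"az": 0,"fingers": 0},
    {"x": -30,"y": -36,"z": 0,"ax": 0,"ay": 0,"az": 0,"fingers": 0},
    {"x": -25,"y": -30,"z": 0,"ax": 0,"ay": 0,"az": 0,"fingers": 0},
    {"x": -13,"y": -16,"z": 0,"ax": 0,"ay": 0,"az": 0,"fingers": 0},
  ],
)

```text
t: 7.6
eef_pos: [0.4605, -0.1842, 0.2226]
tool_rot: [-0.001, 0.546, 0.838, -0.001]
contact_force: [-0.0, -0.0, -1.1]
gripper_width: 0.114
grasp_force: 40.8
```

jog_arm(
  rows=[
    {"x": 0,"y": 0,"z": 0,"ax": 0,"ay": 0,"az": 5,"fingers": 0},
    {"x": 0,"y": 0,"z": 0,"ax": 0,"ay": 0,"az": 7.5,"fingers": 0},
    {"x": 0,"y": 0,"z": 0,"ax": 0,"ay": 0,"az": 7.5,"fingers": 0},
    {"x": 0,"y": 0,"z": 0,"ax": 0,"ay": 0,"az": 7.5,"fingers": 0},
    {"x": 0,"y": 0,"z": 0,"ax": 0,"ay": 0,"az": 7.5,"fingers": 0},
    {"x": 0,"y": 0,"z": 0,"ax": 0,"ay": 0,"az": 7.5,"fingers": 0},
    {"x": 0,"y": 0,"z": 0,"ax": 0,"ay": 0,"az": 7.5,"fingers": 0},
    {"x": 0,"y": 0,"z": 0,"ax": 0,"ay": 0,"az": 7.5,"fingers": 0},
  ],
)

```text
t: 8.4
eef_pos: [0.4626, -0.1807, 0.2224]
tool_rot: [-0.001, 0.882, 0.472, -0.001]
contact_force: [0.6, 0.3, -1.3]
gripper_width: 0.113
grasp_force: 40.8
```

jog_arm(
  rows=[
    {"x": 0,"y": 0,"z": 0,"ax": 0,"ay": 0,"az": 7.5,"fingers": 0},
    {"x": 0,"y": 0,"z": 0,"ax": 0,"ay": 0,"az": 7.5,"fingers": 0},
    {"x": 0,"y": 0,"z": 0,"ax": 0,"ay": 0,"az": 7.5,"fingers": 0},
    {"x": 0,"y": 0,"z": 0,"ax": 0,"ay": 0,"az": 5,"fingers": 0},
    {"x": 0,"y": 0,"z": 0,"ax": 0,"ay": 0,"az": 2.5,"fingers": 0},
    {"x": 0,"y": 0,"z": 0,"ax": 0,"ay": 0,"az": 0,"fingers": 0},
    {"x": 0,"y": 0,"z": 0,"ax": 0,"ay": 0,"az": 0,"fingers": 0},
    {"x": 0,"y": 0,"z": 0,"ax": 0,"ay": 0,"az": 0,"fingers": 0},
  ],
)

```text
t: 9.2
eef_pos: [0.4637, -0.1803, 0.223]
tool_rot: [-0.0, 0.973, 0.231, -0.0]
contact_force: [0.1, 0.3, -0.4]
gripper_width: 0.114
grasp_force: 40.8
```

```bash
python3 - <<'E'
from h import *
o=bot.get_obs();print({k:np.round(o[k],4).tolist() for k in("t","eef_pos","tool_rot","q","gripper_width","contact_force")})
for n in("wrist","scene","side"):
    w=cam(n);cv2.imwrite(f"pics/{n}4.png",w["bgr"]);print(n)
    np.save(f"{n}4.npy",w,allow_pickle=True)
    box=dict(wrist=(330,0,640,400),scene=(320,240,400,310),side=(305,160,360,210))[n]
    for nm,lo,hi in(("ring",(22,120,90),(35,255,255)),("brass",(10,100,80),(21,255,255)),("all",(10,100,70),(35,255,255))):
        for q in blobs(w,lo,hi,box,10):print(nm,q[:2],onz(w,[q[1]],.04).round(4).tolist(),onz(w,[q[1]],.052).round(4).tolist())
E
```

```text
{'t': 9.2, 'eef_pos': [0.4637, -0.1803, 0.223], 'tool_rot': [-0.0002, 0.9729, 0.2311, -0.0003], 'q': [-0.447, 0.2418, 0.8192, 2.0194, -0.2142, 0.9669, -0.6239], 'gripper_width': 0.1138, 'contact_force': [0.1097, 0.3258, -0.3734]}
wrist
ring ([367, 167, 24, 24, 204], [377.0, 177.3]) [[0.4926, -0.2319, 0.04]] [[0.4937, -0.2289, 0.052]]
ring ([330, 213, 8, 115, 553], [332.4, 268.7]) [[0.3653, -0.2392, 0.04]] [[0.371, -0.2359, 0.052]]
brass ([371, 170, 17, 18, 230], [379.4, 179.4]) [[0.4917, -0.2355, 0.04]] [[0.4929, -0.2324, 0.052]]
brass ([428, 173, 18, 17, 230], [436.5, 180.4]) [[0.5205, -0.2952, 0.04]] [[0.5205, -0.2899, 0.052]]
brass ([330, 208, 8, 15, 39], [333.6, 215.4]) [[0.4289, -0.2082, 0.04]] [[0.4324, -0.2061, 0.052]]
brass ([330, 238, 7, 8, 21], [333.0, 241.0]) [[0.3992, -0.2226, 0.04]] [[0.4037, -0.22, 0.052]]
all ([630, 165, 5, 9, 10], [632.3, 168.7]) [[0.6344, -0.4906, 0.04]] [[0.6303, -0.4781, 0.052]]
all ([366, 166, 25, 25, 455], [378.3, 178.3]) [[0.4923, -0.2338, 0.04]] [[0.4934, -0.2307, 0.052]]
all ([428, 173, 18, 17, 230], [436.5, 180.4]) [[0.5205, -0.2952, 0.04]] [
[... 510 characters left out ...]
.295, 0.052]]
all ([342, 262, 14, 13, 143], [348.0, 268.3]) [[0.4934, -0.236, 0.04]] [[0.4879, -0.2398, 0.052]]
all ([375, 272, 10, 11, 84], [379.3, 276.5]) [[0.5246, -0.2923, 0.04]] [[0.5185, -0.2951, 0.052]]
side
ring ([336, 185, 11, 4, 23], [340.8, 187.0]) [[0.4939, -0.2235, 0.04]] [[0.4943, -0.1973, 0.052]]
brass ([327, 172, 7, 7, 35], [330.0, 175.2]) [[0.5216, -0.3004, 0.04]] [[0.5214, -0.2724, 0.052]]
brass ([338, 181, 7, 6, 35], [340.9, 183.7]) [[0.4932, -0.244, 0.04]] [[0.4937, -0.2173, 0.052]]
all ([327, 172, 7, 7, 36], [330.1, 175.3]) [[0.5214, -0.2997, 0.04]] [[0.5212, -0.2717, 0.052]]
all ([336, 181, 11, 8, 58], [340.9, 185.0]) [[0.4934, -0.2359, 0.04]] [[0.4939, -0.2094, 0.052]]
```

View pics/wrist4.png

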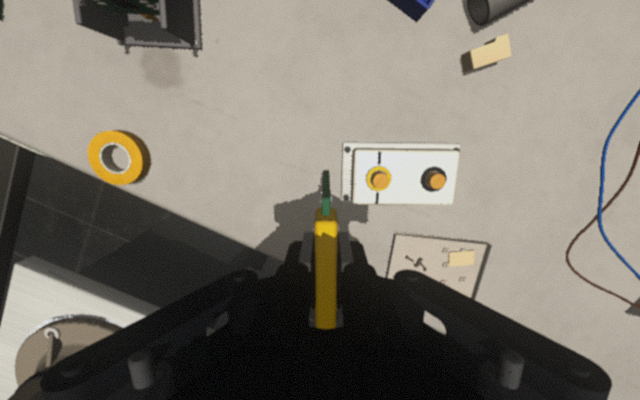

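The wrist view shows the block on the right: yellow-ringed contact at (378,178), black one at (436,180), and the dark line from (379,152) to (377,204). The held card is edge-on at column 325. I'll work out the line direction next.

```bash
python3 - <<'E'
from h import *
L={n:np.load(f"{n}4.npy",allow_pickle=True).item() for n in("wrist","scene","side")}
w=L["wrist"];g=cv2.cvtColor(w["bgr"],cv2.COLOR_BGR2GRAY);P=[]
for y in list(range(154,164))+list(range(194,203)):
    v=np.clip(180-g[y,370:387].astype(float),0,None);
    if v.sum()>60:P.append([370+(v*np.arange(17)).sum()/v.sum(),y])
W=onz(w,P,.036);a=np.polyfit(W[:,0],W[:,1],1);print(len(P),"line yaw",np.degrees(np.arctan(a[0])),"resid",np.abs(np.polyval(a,W[:,0])-W[:,1]).max())
h=cv2.cvtColor(w["bgr"],cv2.COLOR_BGR2HSV);m=cv2.inRange(h,(0,0,215),(179,40,255));m[:135]=0;m[215:]=0;m[:,:335]=0;m[:,470:]=0
c=max(cv2.findContours(m,0,2)[0],key=cv2.contourArea);R=cv2.minAreaRect(c);B=onz(w,cv2.boxPoints(R),.036);print(R);
for i in range(4):
    d=B[(i+1)%4]-B[i];print(np.degrees(np.arctan2(d[1],d[0])).round(2),np.linalg.norm(d).round(4))
o=bot.get_obs();q=o["tool_rot"];y=np.array([2*q[1]*q[2],q[2]**2-q[1]**2]);print("tool y yaw",np.degrees(np.arctan2(y[1],y[0])))
# ring ellipse
for q in blobs(w,(10,100,70),(35,255,255),(340,150,410,210),50):
    c=cv2.findContours(q[2].astype(np.uint8),0,1)[0][0];e=cv2.fitEllipse(c);print("ring",e,onz(w,[e[0]],.04).round(4))
S,D=L["scene"],L["side"]
for zz in(.036,):print("pred scene/side px of ring centre",proj(S,[[.4928,-.235,.04],[.4928,-.235,.052]]).round(1).tolist(),proj(D,[[.4928,-.235,.04],[.4928,-.235,.052]]).round(1).tolist())
z=lambda r,x,y,w,h,k:cv2.resize(r["bgr"][y:y+h,x:x+w],None,fx=k,fy=k,interpolation=cv2.INTER_CUBIC)
cv2.imwrite("pics/m2.png",np.hstack([z(S,290,190,100,140,4),z(D,300,100,100,140,4)]))
E
```

```text
19 line yaw 26.23864641532765 resid 0.0003578353371093135
((418.4406433105469, 177.11228942871094), (78.22979736328125, 51.96385955810547), 1.3019527196884155)
28.23 0.0616
-64.52 0.0896
-147.7 0.0621
115.36 0.094
tool y yaw -63.289719007019336
ring ((378.22259521484375, 178.21044921875), (23.131155014038086, 24.06686019897461), 50.99768829345703) [[ 0.4923 -0.2336  0.04  ]]
pred scene/side px of ring centre [[347.4, 268.2], [347.9, 265.2]] [[341.1, 185.1], [341.1, 180.9]]
```

View pics/m2.png

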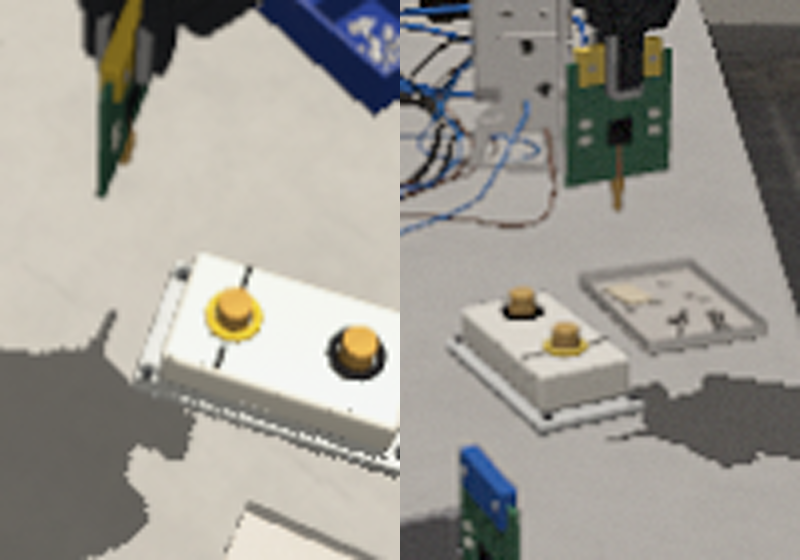

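The side crop shows the card upright with its tip end at about (354,152). The scene crop shows the ring centre at about (348,269). The line yaw of 26.2° needs a 0.5° turn. I'll move over the contact with the tip about 20 mm above it.

jog_arm(
  rows=[
    {"x": 0,"y": 8,"z": 0,"ax": 0,"ay": 0,"az": 0.5,"fingers": 0},
    {"x": 0,"y": 18,"z": 0,"ax": 0,"ay": 0,"az": 0,"fingers": 0},
    {"x": 1.4,"y": 20,"z": 5,"ax": 0,"ay": 0,"az": 0,"fingers": 0},
    {"x": 0,"y": 11,"z": 15,"ax": 0,"ay": 0,"az": 0,"fingers": 0},
    {"x": 0,"y": 4.4,"z": 20,"ax": 0,"ay": 0,"az": 0,"fingers": 0},
    {"x": 0,"y": 0,"z": 20,"ax": 0,"ay": 0,"az": 0,"fingers": 0},
    {"x": 0,"y": 0,"z": 12,"ax": 0,"ay": 0,"az": 0,"fingers": 0},
    {"x": 0,"y": 0,"z": 3,"ax": 0,"ay": 0,"az": 0,"fingers": 0},
  ],
)

```text
t: 10.15
eef_pos: [0.4921, -0.2346, 0.147]
tool_rot: [-0.0, 0.974, 0.226, -0.001]
contact_force: [-0.5, 0.5, -0.2]
gripper_width: 0.11
grasp_force: 40.8
```

```bash
python3 - <<'E'
from h import *
o=bot.get_obs();print({k:np.round(o[k],4).tolist() for k in("t","eef_pos","tool_rot","gripper_width","contact_force")})
S=cam("scene");D=cam("side");W=cam("wrist")
for n,r in(("scene",S),("side",D),("wrist",W)):np.save(f"{n}5.npy",r,allow_pickle=True)
e=np.array(o["eef_pos"]);print(proj(S,[e-[0,0,.073]]),proj(D,[e-[0,0,.073]]))
z=lambda r,x,y,w,h,k:cv2.resize(r["bgr"][y:y+h,x:x+w],None,fx=k,fy=k,interpolation=cv2.INTER_CUBIC)
cv2.imwrite("pics/m3.png",np.hstack([z(S,320,220,50,75,8),z(D,318,135,50,75,8)]))
E
```

```text
{'t': 10.15, 'eef_pos': [0.4921, -0.2346, 0.147], 'tool_rot': [-0.0004, 0.974, 0.2265, -0.0011], 'gripper_width': 0.1099, 'contact_force': [-0.4692, 0.5075, -0.2452]}
[[348.40192151 259.79577945]] [[341.42964305 173.00688331]]
```

View pics/m3.png

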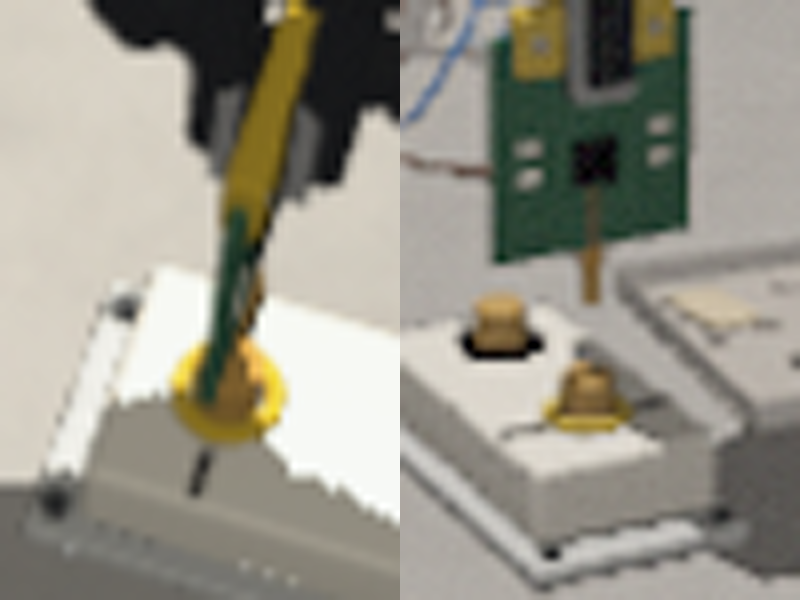

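The side crop shows the tip end at about (342.0,172.9), over the contact at column 341.4. In the scene crop the board hides most of the tip. I'll compare predicted card points with this picture numerically.

```bash
python3 - <<'E'
from h import *
S,D,W=[np.load(f"{n}5.npy",allow_pickle=True).item() for n in("scene","side","wrist")]
o=bot.get_obs();e=np.array(o["eef_pos"]);t=e-[0,0,.073];q=o["tool_rot"]
x=np.array([q[1]**2-q[2]**2,2*q[1]*q[2],0]);y=np.array([x[1],-x[0],0])
print("x yaw",np.degrees(np.arctan2(x[1],x[0])))
pts=dict(tip=t,tiptop=t+[0,0,.02],near=t-.035*x+[0,0,.02],far=t+.035*x+[0,0,.02],gripnearTop=t-.027*x+[0,0,.103],gripfarTop=t+.027*x+[0,0,.103])
for k,v in pts.items():print(k,((proj(S,[v])[0]-[320,220])*8).round(0),((proj(D,[v])[0]-[318,135])*8).round(0)+[400,0])
hs=cv2.cvtColor(D["bgr"],cv2.COLOR_BGR2HSV)
m=cv2.inRange(hs,(8,90,50),(36,255,255))
for r in range(162,192):
    c=np.where(m[r,332:352])[0]+332
    if len(c):print(r,c.tolist()[0],c.tolist()[-1],round(c.mean(),2),end="; ")
print()
# scene: brass-coloured run above the contact and left/right extremes of ring
hs=cv2.cvtColor(S["bgr"],cv2.COLOR_BGR2HSV)
for nm,lo,hi in(("ring",(22,120,90),(36,255,255)),("brass",(8,90,50),(21,255,255)),("green",(45,60,20),(95,255,255))):
    m=cv2.inRange(hs,lo,hi);print(nm,[(r,(np.where(m[r,335:362])[0]+335)[[0,-1]].tolist()) for r in range(244,278) if m[r,335:362].any()])
E
```

```text
x yaw 26.191654608694943
tip [231. 313.] [584. 299.]
tiptop [238. 271.] [584. 240.]
near [197. 394.] [682. 221.]
far [277. 154.] [484. 260.]
gripnearTop [237. 174.] [662. -24.]
gripfarTop [303. -19.] [505.   2.]
165 342 342 342.0; 166 341 342 341.5; 167 341 342 341.5; 168 341 342 341.5; 169 341 342 341.5; 170 341 342 341.5; 171 341 342 341.5; 172 332 342 338.33; 173 332 332 332.0; 174 332 332 332.0; 175 332 332 332.0; 176 332 333 332.5; 177 332 333 332.5; 178 332 332 332.0; 180 340 341 340.5; 181 339 343 341.0; 182 339 344 341.5; 183 338 344 341.0; 184 338 344 341.0; 185 336 346 341.0; 186 336 346 341.0; 187 336 346 341.0; 188 338 344 341.0; 
ring [(244, [348, 353]), (245, [348, 352]), (246, [348, 352]), (247, [351, 352]), (248, [351, 352]), (263, [345, 345]), (264, [343, 352]), (265, [343, 353]), (266, [342, 354]), (267, [342, 354]), (268, [342, 354]), (269, [342, 355]), (270, [342, 354]), (271, [342, 354]), (272, [343, 354]), (273, [344, 352]), (274, [345, 352])]
brass [(254, [352, 352]), (255, [352, 352]), (256, [351, 352]), (257, [351, 352]), (258, [351, 351]), (259, [350, 351]), (260, [350, 350]), (261, [350, 350]), (262, [349, 350]), (263, [349, 351]), (264, [349, 351]), (265, [348, 352]), (266, [348, 352]), (267, [348, 352]), (268, [347, 352]), (269, [347, 352]), (270, [347, 351]), (271, [345, 351]), (272, [346, 350]), (275, [347, 347])]
green [(247, [349, 350]), (248, [349, 350]), (249, [349, 349]), (250, [349, 350]), (251, [348, 351]), (252, [348, 351]), (253, [348, 349]), (254, [348, 349]), (255, [348, 349]), (256, [348, 348]), (257, [347, 348]), (258, [347, 348]), (259, [347, 348]), (260, [347, 349]), (261, [347, 348]), (262, [347, 348]), (263, [347, 348]), (264, [346, 347]), (265, [346, 347]), (266, [346, 347]), (267, [345, 346]), (268, [345, 346]), (269, [345, 346])]
```

The tip is within about 0.5 mm of the contact centre in both views. I'll nudge x by +0.4 mm and descend 18 mm to just above the contact.

jog_arm(
  rows=[
    {"x": 0.4,"y": 0,"z": 3,"ax": 0,"ay": 0,"az": 0,"fingers": 0},
    {"x": 0,"y": 0,"z": 5,"ax": 0,"ay": 0,"az": 0,"fingers": 0},
    {"x": 0,"y": 0,"z": 5,"ax": 0,"ay": 0,"az": 0,"fingers": 0},
    {"x": 0,"y": 0,"z": 3,"ax": 0,"ay": 0,"az": 0,"fingers": 0},
    {"x": 0,"y": 0,"z": 2,"ax": 0,"ay": 0,"az": 0,"fingers": 0},
    {"x": 0,"y": 0,"z": 0,"ax": 0,"ay": 0,"az": 0,"fingers": 0},
    {"x": 0,"y": 0,"z": 0,"ax": 0,"ay": 0,"az": 0,"fingers": 0},
    {"x": 0,"y": 0,"z": 0,"ax": 0,"ay": 0,"az": 0,"fingers": 0},
  ],
)

```text
t: 11.1
eef_pos: [0.4932, -0.2345, 0.1304]
tool_rot: [0.0, 0.974, 0.227, 0.0]
contact_force: [0.1, 0.2, -0.5]
gripper_width: 0.11
grasp_force: 40.8
```

```bash
cat >f.py <<'E'
from h import *
F=[];Z=[]
for i in range(6):
    D=cam("side" if i%2 else "scene");o=bot.get_obs();F.append(o["contact_force"]);Z.append(o["eef_pos"])
    np.save("side6.npy" if i%2 else "scene6.npy",D,allow_pickle=True)
print(o["t"],"F",np.mean(F,0).round(2),np.std(F,0).round(2),"pos",np.mean(Z,0).round(4),np.round(o["tool_rot"],4))
E
python3 f.py
```

```text
11.4 F [-0.16 -0.2  -1.06] [0.42 0.25 0.52] pos [ 0.4932 -0.2344  0.1304] [0.000e+00 9.740e-01 2.266e-01 1.000e-04]
```

jog_arm(
  rows=[
    {"x": 0,"y": 0,"z": 2,"ax": 0,"ay": 0,"az": 0,"fingers": 0},
    {"x": 0,"y": 0,"z": 2,"ax": 0,"ay": 0,"az": 0,"fingers": 0},
    {"x": 0,"y": 0,"z": 2,"ax": 0,"ay": 0,"az": 0,"fingers": 0},
    {"x": 0,"y": 0,"z": 1.4,"ax": 0,"ay": 0,"az": 0,"fingers": 0},
    {"x": 0,"y": 0,"z": 1,"ax": 0,"ay": 0,"az": 0,"fingers": 0},
    {"x": 0,"y": 0,"z": 0,"ax": 0,"ay": 0,"az": 0,"fingers": 0},
    {"x": 0,"y": 0,"z": 0,"ax": 0,"ay": 0,"az": 0,"fingers": 0},
    {"x": 0,"y": 0,"z": 0,"ax": 0,"ay": 0,"az": 0,"fingers": 0},
  ],
)

```text
t: 12.2
eef_pos: [0.4931, -0.2344, 0.122]
tool_rot: [-0.0, 0.974, 0.227, 0.0]
contact_force: [-0.5, -0.0, 0.5]
gripper_width: 0.108
grasp_force: 41.0
```

```bash
python3 f.py
```

```text
12.5 F [-0.52  0.25  0.67] [0.71 0.57 0.52] pos [ 0.4931 -0.2344  0.1219] [-0.      0.974   0.2266  0.    ]
```

The force matches about 3 mm of press. I'll go 3 mm further.

jog_arm(
  rows=[
    {"x": 0,"y": 0,"z": 1,"ax": 0,"ay": 0,"az": 0,"fingers": 0},
    {"x": 0,"y": 0,"z": 1,"ax": 0,"ay": 0,"az": 0,"fingers": 0},
    {"x": 0,"y": 0,"z": 1,"ax": 0,"ay": 0,"az": 0,"fingers": 0},
    {"x": 0,"y": 0,"z": 0,"ax": 0,"ay": 0,"az": 0,"fingers": 0},
    {"x": 0,"y": 0,"z": 0,"ax": 0,"ay": 0,"az": 0,"fingers": 0},
    {"x": 0,"y": 0,"z": 0,"ax": 0,"ay": 0,"az": 0,"fingers": 0},
    {"x": 0,"y": 0,"z": 0,"ax": 0,"ay": 0,"az": 0,"fingers": 0},
    {"x": 0,"y": 0,"z": 0,"ax": 0,"ay": 0,"az": 0,"fingers": 0},
  ],
)

```text
t: 13.3
eef_pos: [0.4931, -0.2344, 0.1189]
tool_rot: [0.0, 0.974, 0.227, 0.0]
contact_force: [-0.9, 0.3, 2.3]
gripper_width: 0.11
grasp_force: 41.1
```

```bash
python3 f.py; python3 f.py; python3 - <<'E'
from h import *
S,D=[np.load(f"{n}6.npy",allow_pickle=True).item() for n in("scene","side")]
z=lambda r,x,y,w,h,k:cv2.resize(r["bgr"][y:y+h,x:x+w],None,fx=k,fy=k,interpolation=cv2.INTER_CUBIC)
cv2.imwrite("pics/m4.png",np.hstack([z(S,320,220,50,75,8),z(D,318,135,50,75,8)]))
E
```

```text
13.6 F [-0.43  0.32  1.12] [0.54 0.27 0.54] pos [ 0.4931 -0.2344  0.1189] [0.     0.974  0.2266 0.    ]
13.9 F [-0.33  0.09  1.23] [0.32 0.36 0.2 ] pos [ 0.4931 -0.2344  0.1189] [0.     0.974  0.2266 0.    ]
```

View pics/m4.png

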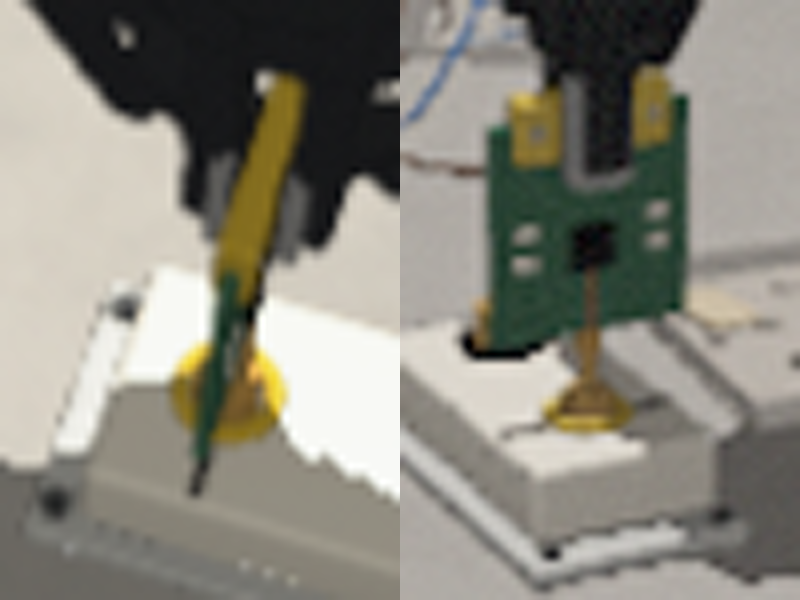

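The tip is centred on the contact in both crops (side column ~341.5) and the card lines up with the dark line. The press force is about 2 N against the card-weight baseline, so the contact is about half-way down. Handing in.

```bash
python3 -c "
from station import bot
print(bot.hand_in())"
```

```text
the job is handed in; nothing more can be done
None
```

I handed the job in at about 14 s with the yellow-gripped card still held upright, in line with the dark line. Its tip is within about 1 mm of the marked contact's centre, pressing with about 2 N (roughly half-way down); no verdict came back.

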